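Wind the tea tin under the chute and lock the crank

TASK

Bring the open tea tin under the filling chute: lift the wooden grip sleeve of the hand crank to draw its sprung lock pin, wind the crank clockwise (seen from above) about one and a quarter turns, keeping hold of the sleeve all the way because the carriage is sprung back, then feel for the lock hole, let the pin drop fully into it and let go. Never force the pin against the plate, keep the tin upright on its carriage and leave everything else on the bench alone.

Things in the scene. Friction and masses are not known exactly. Their poses are not given: they have to be found in the camera images.
- station: Fixed hand-cranked filling station on a grey base plate, -95..265 mm in x, -185..275 in y, 12 thick. Origin: on the table under the crank's upright axis, z up. Two rails run along its +y at x = 190 mm; a steel hopper and column 255 mm high stand over their +y end. Place and yaw vary.
- crank_axis (a point): Point on the crank's upright axis, 95 mm above the table, axes as the station's. Axis to sleeve centre: 65 mm. Hub 40 mm across, top at 110 mm; arm top at 105. Turning clockwise seen from above draws the carriage in, 12 mm per radian. Crank angle is counted clockwise from the handle pointing to the station's -x; at the start it is within 0.2 rad of 0.
- sleeve: Upright wooden grip sleeve on the end of the crank arm, 58 mm tall, 26 mm across its waist, 31 at the top rim, 30 at the foot. Origin: centre of its underside, 111 mm above the table while its pin is down. It spins freely, so the hand holding it need not turn. It and the pin slide up 18 mm together, against spring and weight of 5.5 N (pin down) to 7.5 N (top).
- sleeve_mid (a point): Middle of the sleeve's height, on its axis: 140 mm above the table with the lock pin fully down, 149 mm with the pin riding on the plate, 158 mm at the top of its lift. Lift about 13 mm (to 153) to turn freely. No reading while the sleeve is held.
- lock_pin: Round-ended 8 mm steel pin under the sleeve, through the arm's end; moves up and down with the sleeve. At the start it stands in a parking slot of the index plate (open for 0.2 rad or more to either side of the station's -x). Origin on its axis, 100 mm above the table when down; its tip 22 mm lower.
- lock_hole_about (a point): About where the lock hole lies on the round steel index plate under the arm (radius 75 mm, top at 87): 65 mm from the axis, at crank angle 1.6 rad, at the plate's top. The plate may be set up to 0.3 rad either way (not measured): find the hole by feel. 11 mm wide along the arc, 9 mm deep; a lightly lowered pin drops in when within about 2 mm.
- carriage_mid (a point): Centre of the floor of the aluminium carriage, a 100 x 100 mm tray with a 9 mm rim, 40 mm above the table; axes as the station's. Slides along +y with the crank. A spring pulls it out with 2 N (start) to 22 N (end), felt at the sleeve as up to 4 N plus 1 N friction: let go, it runs back.
- under_chute (a point): Where the carriage centre must come, under the chute's mouth, at (190, 150, 40) mm in the station's frame; axes as the station's. At the start the carriage is about 95 mm to its -y side. It is reached on the SECOND pass over the lock hole, crank angle 2 pi + 1.6 (within 0.3) rad; the crank's end stop is at 2 pi + 2.2.
- tin: Open plain metal tin, 68 mm across, 75 mm tall, loose on the carriage; origin at its underside's centre, z up. The chute's mouth is 35 mm above its rim.
- tin_lid: Bystander: loose flat metal lid, 70 mm across, 14 mm thick, on the base plate at its -y side; origin at its underside.
- scoop: Bystander: wooden spoon 150 mm long lying on the base plate at its -y side, along the station's x; origin under its middle.
- cup: Bystander: white cup 64 mm across, 50 mm tall, origin at its underside.
- pearl_bowl: Bystander: clear plastic bowl 190 mm across, 70 mm tall, origin at its underside.
- jar: Bystander: glass jar 70 mm across, 110 mm tall, origin at its underside.
- caddy: Bystander: dark metal can 72 mm across, 120 mm tall, origin at its underside.
- brush: Bystander: wooden brush 170 mm long lying on the base plate at its +y side, along the station's y; origin under its middle.
Things that resemble listed ones, but are neither listed nor needed, are in the scene too. Leave any yellow look-alike of the tin alone.

How it is judged:
By the outcome, as a careful person would: the job done as asked, in the order asked, and still so for the second after the job is handed in, with the robot touching nothing.
It also fails if it takes over 72 s, if anything falls off the work surface, if the arm or the gripper's body presses on something with over 40 N, if the wrist force passes 120 N, or if a joint passes its speed limit or range.

ROBOT

A 6-joint arm with a two-finger parallel gripper is mounted at the origin on the work surface. World frame = base frame: x ahead of the robot, y to its left, z up, the work surface at z = 0. Lengths are in mm, angles in rad, forces in N, time in s.
With the tool pointing down it reaches from about 425 to 925 mm from the base axis. Payload 12.5 kg.
Tool frame: the origin (TCP) lies at the very end of the fingers, on their centre line; the grasp point (between the pads) lies 19 mm behind it; z points along the fingers, y is the line along which they close (so a half turn about z gives the same grasp; the last joint's range is limited). The gripper opens to 85 mm and grips with 20 to 120 N. Pads are 22 mm wide; open, the fingers measure 114 mm over their backs; the gripper's body (76 mm by 85 mm) begins 54 mm behind the grasp point. The pads swing forward as they close: fully open they stand 13 mm farther back than shut.
Start: joints at [-1.267, 0.491, 1.559, -0, 1.092, -0.106], TCP at [249.04, -573.257, 231.327] pointing down, gripper open.
Joint ranges: [-3.1, 3.1], [-0.84, 2.19], [0.05, 2.79], [-1.13, 4.28], [0.06, 2.93], [-2.69, 2.69]. Speed limits (rad/s): [2.22, 2.22, 2.79, 3.14, 3.14, 3.14].

INTERFACE

Orientations are given as a unit quaternion [x, y, z, w].
In Python, from cell import bot, vision, workorder gives the robot as it stands.
- The arm moves only by the tool carry_out, never from a script. Its argument "steps" is a list of rows, each a list of 7 numbers: the shift along the tool's x, y, z in m, then the turn, a rotation vector about the tool's x, y, z in degrees, then the opening, from 0 (shut) to 1 (fully open). A call has exactly 8 rows; each row shifts and turns the commanded pose from where the row before left it, along the tool's axes as they then stand; what a row does not reach is not made up. A row lasts 1/8 s, in which the tool goes at most 62.5 mm and 10.7 degrees, less where a joint would pass 70% of its speed; a pose out of reach is approached as far as the arm can. A call with a gripper value outside its range is refused whole. The fingers move at their own pace and stop on an object; "newtons" is the grip in N (left out, the last holds). Time passes only in rows, so rows that do not move let the fingers close, or fill a call up. It gives the time, the measured TCP pose, the force, the opening and the grip force at its end, in the units of the state.
- bot.get_state(): the state, without advancing time (a new reading comes with each control period).
- vision.read_camera(name): name is "scene" or "top" or "wrist"; returns (picture, depth): 384x512x3 uint8, red, green, blue; 384x512 float32, mm along the optical axis (not along the pixel's ray), 0 where there is no reading.
- vision.calibration(name): a dict with "mtx" (3x3 intrinsics, pixels), "rvec" (rotation vector, rad) and "tvec" (3), from world to camera coordinates, as OpenCV has them; the wrist camera has in their place "tool_from_camera" (4x4, takes a point from camera to tool coordinates, whose origin is the TCP and whose axes are the flange's). Camera axes: x right, y down, z forward; pixel columns grow to the right and rows downward; lengths in mm; the calibration is good to about 2 mm. The wrist camera is an equidistant fisheye: a pixel r from the principal point sees the ray r / f radians off the axis. A picture is of the moment at which its call begins: read the wrist's pose just before it. calibration takes no time and is no camera call.
- workorder.sign_off(): hands the job in; it is judged then, once.
Trained networks look in the newest picture that a camera, given by its name, has taken for a name from the list of things; names that differ only in an ending like _2 or _b are one class to them, and where a whole thing is asked for, a point or a joint stands for the part that bears it (a point fixed in the world has none). Each returns a list of dicts, best first, with "score" (0 to 1); they miss things now and then, are a little off and sometimes report something else, mostly with a low value. They report only what shows in the picture. A call takes as long as a camera call. They do not tell look-alikes from the thing itself.
- vision.search_frame(camera, thing): "position" ([column, row] in pixels, amid what is visible of it).
- vision.regions_of(camera, thing): "pixels" (384x512 bool, what is visible of it) and "position" ([column, row] in pixels, amid what is visible of it).
The state is a dict: "time": time; "joint_positions": joint angles; "qd": joint speeds; "joint_efforts": joint torques, N m; "tool_pos": TCP position; "ee_rot": TCP orientation; "ft_force": force on the tool from outside, world axes, zero at the start; "torque": the same for the moment, N m; "opening": opening from 0.0 (shut) to 1.0 (fully open); "grasp_force": force on a finger pad.
Only numpy, scipy, OpenCV 4.12 (cv2) and the standard library are available. Lean on these libraries where they do the work, as an engineer would, in place of code of your own. Each camera call takes 0.05 s, during which the arm holds its last target. There are 200 camera calls.

## Working session

There is one attempt and no reset: what is moved stays moved. The work goes in short steps, Python scripts to look and compute and a tool call to move; the robot and the scene stay as the last step left them, time stands still between calls to the robot, and variables do not carry over. Pictures are saved under pics/ and viewed, at most 10 in all, crops included, and the job is handed in when it is done.

Besides the shell and the picture viewer there is one more tool, called after "Call:" by a JSON object that holds its "fn" and its "kwargs", one argument or row to a line. carry_out: Moves the arm, as the interface text tells. Its arguments: {"type":"object","properties":{"steps":{"type":"array"},"newtons":{"type":"number"}},"required":["steps"]}

```bash
mkdir -p pics; ls
cat > h.py <<'E'
import numpy as np, cv2
from cell import bot, vision, workorder
def pose(n):
    c=vision.calibration(n); R=cv2.Rodrigues(np.array(c["rvec"],float))[0]; return np.array(c["mtx"]),R,np.array(c["tvec"],float).ravel()
def back(n,px,d):
    K,R,t=pose(n); p=np.linalg.inv(K)@np.array([px[0],px[1],1.])*d; return R.T@(p-t)
def proj(n,P):
    K,R,t=pose(n); q=K@(R@np.array(P,float)+t); return q[:2]/q[2]
E
python3 - <<'E'
from h import *
ims=[]
for n in("scene","top"):
    p,d=vision.read_camera(n); np.save(f"{n}_d.npy",d); cv2.imwrite(f"pics/{n}0.png",p[:,:,::-1])
    for t in("station","crank_axis","sleeve","lock_pin","carriage_mid","tin","tin_lid","scoop","brush","caddy"):
        for r in vision.search_frame(n,t)[:3]:
            c,w=map(int,r["position"]); z=d[w,c]
            print(n,t,round(r["score"],2),(c,w),back(n,r["position"],z).round() if z else None)
print(bot.get_state()["time"],bot.get_state()["tool_pos"],bot.get_state()["ee_rot"])
E
```

```text
pics
scene crank_axis 0.68 (255, 265) [805. 202. 244.]
scene sleeve 0.6 (258, 184) [520. -34. 156.]
scene lock_pin 0.72 (258, 186) [522. -34. 148.]
scene carriage_mid 0.68 (255, 186) [527. -40. 147.]
scene carriage_mid 0.56 (233, 282) [765.  83.  44.]
scene tin 0.85 (224, 262) [743.  33.  64.]
scene tin 0.85 (329, 317) [672. 330.   8.]
scene tin_lid 0.88 (188, 236) [ 718. -140.   28.]
scene tin_lid 0.24 (254, 267) [786. 181. 201.]
scene scoop 0.87 (202, 212) [ 611. -193.   13.]
scene scoop 0.61 (162, 154) [ 552. -429.   91.]
scene scoop 0.47 (190, 236) [ 713. -139.   24.]
scene brush 0.67 (254, 186) [528. -45. 144.]
scene brush 0.57 (307, 237) [504. 135.  35.]
scene caddy 0.95 (164, 157) [ 547. -431.   74.]
scene caddy 0.19 (254, 262) [779. 175. 209.]
top station 0.94 (231, 162) [673.  85.   8.]
top station 0.48 (217, 206) [489. 118.  36.]
top crank_axis 0.56 (231, 162) [672.  84.   8.]
top lock_pin 0.56 (231, 166) [656.  84.  11.]
top lock_pin 0.37 (262, 198) [504. -45. 173.]
top carriage_mid 0.93 (238, 147) [724.  64.  40.]
top carriage_mid 0.24 (219, 209) [479. 110.  31.]
top tin 0.61 (241, 133) [780.  58.  44.]
top tin 0.57 (160, 150) [693. 363.  11.]
top tin 0.32 (168, 266) [255. 280.   0.]
top tin_lid 0.68 (293, 158) [ 703. -151.   27.]
top tin_lid 0.67 (301, 178) [ 630. -189.   23.]
top scoop 0.71 (300, 177) [ 631. -184.   19.]
top brush 0.63 (218, 207) [487. 117.  30.]
top brush 0.38 (263, 200) [502. -51. 163.]
top caddy 0.57 (376, 206) [ 524. -453.  118.]
1.1 [ 249.06111899 -573.24963102  231.32618933] [9.79080868e-01 2.03471503e-01 1.48163190e-05 3.92077760e-05]
```

Run:
```python
import cv2
a=cv2.imread("pics/scene0.png");b=cv2.imread("pics/top0.png")
cv2.imwrite("pics/v1.png",cv2.resize(a,(800,600),interpolation=cv2.INTER_CUBIC))
cv2.imwrite("pics/v2.png",cv2.resize(b[80:260,130:370],(800,600),interpolation=cv2.INTER_CUBIC))
```

```text
(no output)
```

View pics/v1.png

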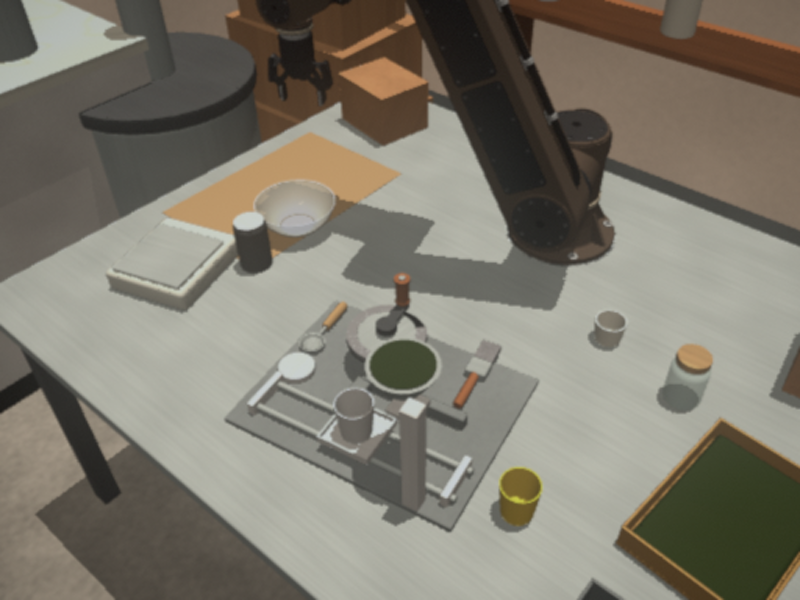

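View pics/v2.png

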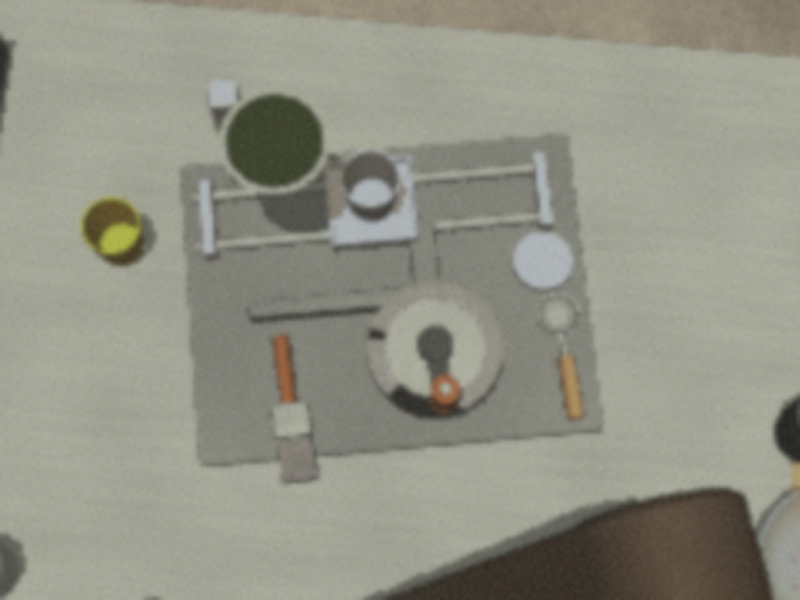

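Scene view: the red-brown sleeve stands at about (402,290) of the 800x600 view. The real tin is the plain metal one on the carriage at (355,415), and the yellow look-alike is at (520,495). The top crop shows the hub at (436,343), the sleeve at (445,390), a dark mark at (377,335) that is perhaps the lock hole, and the plate corners.

Possible sleeve mistakes: scoop handle (571,385), brush handle (285,370) and caddy. I choose the upright one on the crank at (445,390).

Run:
```python
from h import *
from scipy.optimize import least_squares
def c2(p): return np.array([130+p[0]*.3-.35,80+p[1]*.3-.35])
K,R,t=pose("top")
def onz(px,z):
    o=-R.T@t; v=R.T@np.linalg.inv(K)@np.array([*px,1.]); return o+v*(z-o[2])/v[2]
cor=[(182,166),(568,135),(602,430),(198,465)]
W=np.array([onz(c2(p),12)[:2] for p in cor]); print(W.round(1))
S=np.array([(265,275),(265,-185),(-95,-185),(-95,275)],float)
def T(q,S): c,s=np.cos(q[2]),np.sin(q[2]); return q[:2]+S@np.array([[c,s],[-s,c]])
r=least_squares(lambda q:(T(q,S)-W).ravel(),[500,0,0]); print(r.x, r.fun.round(1))
h=onz(c2((436,343)),110); s=onz(c2((445,390)),169); print("hub",h,"sleeve top",s, np.hypot(*(h-s)[:2]))
n=onz(c2((377,335)),87); print("mark",n,np.hypot(*(n-h)[:2]))
```

```text
[[ 788.2  283.1]
 [ 868.2 -167.7]
 [ 516.4 -230.2]
 [ 435.2  222.3]]
[ 5.76174123e+02 -3.22666625e+01  1.75265755e-01] [ 0.9  1.6  1.1 -0.5 -1.5 -0.8 -0.5 -0.3]
hub [576.40336703 -33.52317575 110.        ] sleeve top [512.25386214 -47.15628057 169.        ] 65.58216621641192
mark [585.36680156  32.03005547  87.        ] 66.16320186720117
```

Call:
{"fn": "carry_out", "kwargs": {
  "steps": [
    [0,0,0,0,0,6.72,1],
    [0,0,0,0,0,6.72,1],
    [0.029,-0.0393,0,0,0,0,1],
    [0.029,-0.0393,0,0,0,0,1],
    [0.029,-0.0393,0,0,0,0,1],
    [0.029,-0.0393,0,0,0,0,1],
    [0.029,-0.0393,0,0,0,0,1],
    [0.029,-0.0393,0,0,0,0,1]
  ]
}}

```text
time: 2.1
tool_pos: [379.8, -309.4, 231.5]
ee_rot: [0.996, 0.087, 0.0, 0.0]
ft_force: [0.4, -0.3, 0.1]
opening: 0.998
grasp_force: 0.0
```

Call:
{"fn": "carry_out", "kwargs": {
  "steps": [
    [0.029,-0.0393,0,0,0,0,1],
    [0.029,-0.0393,0,0,0,0,1],
    [0.029,-0.0393,0,0,0,0,1],
    [0.029,-0.0393,0,0,0,0,1],
    [0.029,-0.0393,0,0,0,0,1],
    [0.03,-0.039,0,0,0,0,1],
    [0,0,0,0,0,0,1],
    [0,0,0,0,0,0,1]
  ]
}}

```text
time: 3.1
tool_pos: [510.3, -48.5, 231.2]
ee_rot: [0.996, 0.088, -0.0, 0.0]
ft_force: [-0.4, -0.2, 1.6]
opening: 0.999
grasp_force: 0.0
```

```bash
cat >> h.py <<'E'
from scipy.spatial.transform import Rotation as Ro
def wproj(P,s):
    c=vision.calibration("wrist"); M=np.array(c["tool_from_camera"]); K=np.array(c["mtx"])
    pt=Ro.from_quat(s["ee_rot"]).inv().apply(np.array(P,float)-s["tool_pos"])
    q=np.linalg.inv(M)@np.array([*pt,1]); th=np.arctan2(np.hypot(q[0],q[1]),q[2]); a=np.arctan2(q[1],q[0])
    return np.array([K[0,2]+K[0,0]*th*np.cos(a),K[1,2]+K[1,1]*th*np.sin(a)])
def wonz(px,z,s):
    c=vision.calibration("wrist"); M=np.array(c["tool_from_camera"]); K=np.array(c["mtx"])
    u=(px[0]-K[0,2])/K[0,0]; v=(px[1]-K[1,2])/K[1,1]; th=np.hypot(u,v)
    ray=np.array([u/th*np.sin(th),v/th*np.sin(th),np.cos(th)])
    r=Ro.from_quat(s["ee_rot"]); o=r.apply(M[:3,3])+s["tool_pos"]; d=r.apply(M[:3,:3]@ray)
    return o+d*(z-o[2])/d[2]
E
python3 - <<'E'
from h import *
s=bot.get_state(); p,d=vision.read_camera("wrist"); p=p.copy()
print(s["time"],s["tool_pos"].round(1) if hasattr(s["tool_pos"],"round") else s["tool_pos"],s["ee_rot"],s["ft_force"])
for n in("sleeve","crank_axis"):
    for r in vision.regions_of("wrist",n)[:2]:
        print(n,r["score"],r["position"],wonz(r["position"],140,s)); 
for P in((512.3,-47.2,169),(512.3,-47.2,140),(576.2,-32.8,110),(585.4,32,87)): print(P,wproj(P,s))
cv2.imwrite("pics/w1.png",cv2.resize(p[:,:,::-1],(800,600),interpolation=cv2.INTER_CUBIC))
E
```

```text
3.1 [510.3 -48.5 231.2] [ 9.96138183e-01  8.77991951e-02 -1.14390947e-04  9.10247407e-05] [-0.41452047 -0.19516753  1.55087165]
sleeve 0.82 [251.8, 190.8] [510.59321263 -46.20756692 140.        ]
crank_axis 0.77 [176.0, 85.6] [586.70033261  27.98990421 140.        ]
(512.3, -47.2, 169) [253.26132892 201.78534464]
(512.3, -47.2, 140) [253.32591877 189.09233722]
(576.2, -32.8, 110) [249.91302306 107.65106109]
(585.4, 32, 87) [185.72599465  87.01021879]
```

View pics/w1.png

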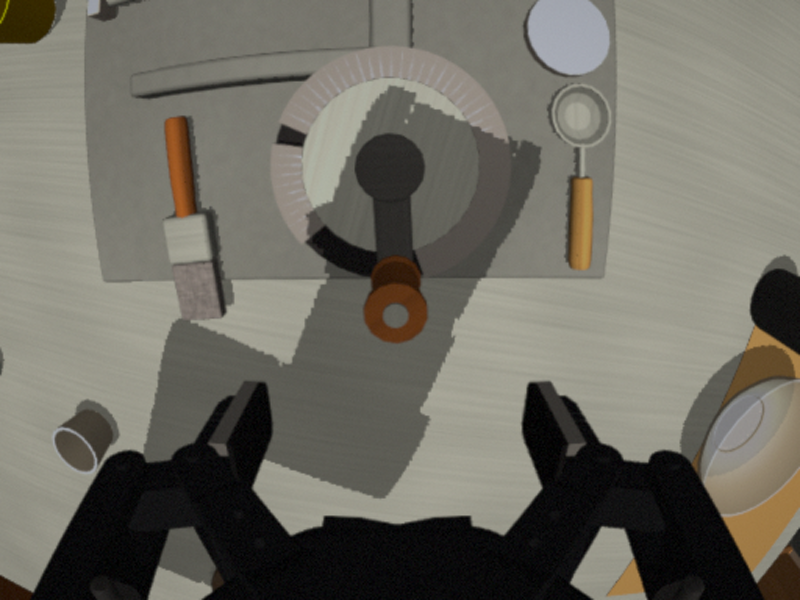

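The projections match: sleeve top at (396,315), hub at (390,167). Two dark marks show on the plate: the lock hole at (291,135), about 1.88 rad, and the long parking slot at (365,255). I will centre on the sleeve and go down.

Call:
{"fn": "carry_out", "kwargs": {
  "steps": [
    [0.0022,-0.0009,0.01,0,0,0,1],
    [0,0,0.025,0,0,0,1],
    [0,0,0.025,0,0,0,1],
    [0,0,0.025,0,0,0,1],
    [0,0,0.02,0,0,0,1],
    [0,0,0.006,0,0,0,1],
    [0,0,0,0,0,0,0.6],
    [0,0,0,0,0,0,0.45]
  ],
  "newtons": 40
}}

```text
time: 4.25
tool_pos: [512.9, -47.2, 120.9]
ee_rot: [0.996, 0.087, 0.001, 0.0]
ft_force: [-0.9, 0.4, 0.3]
opening: 0.603
grasp_force: 0.0
```

Call:
{"fn": "carry_out", "kwargs": {
  "steps": [
    [0,0,0,0,0,0,0.2],
    [0,0,0,0,0,0,0.1],
    [0,0,0,0,0,0,0],
    [0,0,0,0,0,0,0],
    [0,0,0,0,0,0,0],
    [0,0,0,0,0,0,0],
    [0,0,0,0,0,0,0],
    [0,0,0,0,0,0,0]
  ],
  "newtons": 40
}}

```text
time: 5.25
tool_pos: [512.8, -47.1, 120.8]
ee_rot: [0.996, 0.088, 0.001, 0.0]
ft_force: [-0.8, -0.4, 6.5]
opening: 0.303
grasp_force: 38.3
```

Held at opening 0.303, which is about 26 mm, the waist. Now lift 14 mm.

Call:
{"fn": "carry_out", "kwargs": {
  "steps": [
    [0,0,-0.003,0,0,0,0],
    [0,0,-0.003,0,0,0,0],
    [0,0,-0.003,0,0,0,0],
    [0,0,-0.003,0,0,0,0],
    [0,0,-0.002,0,0,0,0],
    [0,0,0,0,0,0,0],
    [0,0,0,0,0,0,0],
    [0,0,0,0,0,0,0]
  ],
  "newtons": 40
}}

```text
time: 6.25
tool_pos: [512.5, -47.0, 134.2]
ee_rot: [0.996, 0.087, -0.0, 0.0]
ft_force: [1.6, -0.2, -6.7]
opening: 0.305
grasp_force: 39.4
```

Run:
```python
from h import *
s=bot.get_state(); p,d=vision.read_camera("wrist")
cv2.imwrite("pics/w2.png",cv2.resize(p[0:330,100:400,::-1],(545,600),interpolation=cv2.INTER_CUBIC))
C=np.array([576.3,-33.0]); psi=.1755
e=np.array(s["tool_pos"])[:2]-C; c,sn=np.cos(psi),np.sin(psi); x=c*e[0]+sn*e[1]; y=-sn*e[0]+c*e[1]
print(x,y,np.hypot(x,y),np.arctan2(y,-x), wonz((186.2,86.4),87,dict(tool_pos=np.array([510.3,-48.5,231.2]),ee_rot=s["ee_rot"])))
```

```text
-65.25839166119556 -2.693798592681917 65.31396660029104 -0.041255538965439785 [586.10284057  31.58275707  87.        ]
```

View pics/w2.png

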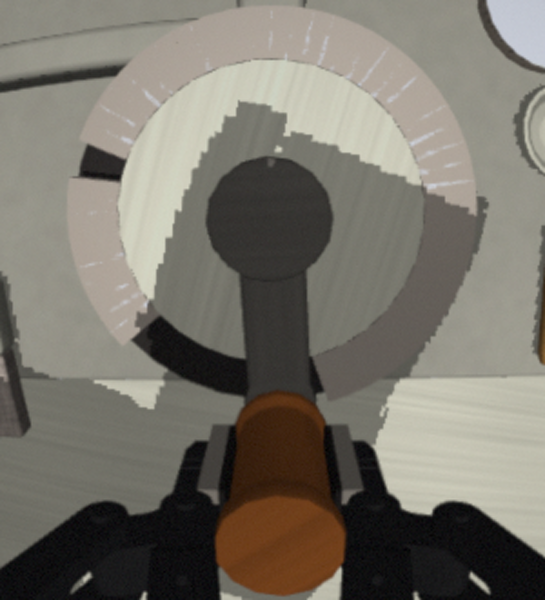

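The sleeve, about (280,480) in this crop, sits between the pads and has risen. The pull is 6.7 N, within the stated range. The hole mark at (100,162) is near 1.88 rad. Next I work out the arc rows.

```bash
cat >> h.py <<'E'
C=np.array([576.3,-33.0]); psi=.1755
def ang(p):
    e=np.array(p)[:2]-C; c,sn=np.cos(psi),np.sin(psi); x=c*e[0]+sn*e[1]; y=-sn*e[0]+c*e[1]; return np.arctan2(y,-x),np.hypot(x,y)
def rows(a,b,n=8,r=65):
    t=np.linspace(a,b,n+1); x=-r*np.cos(t); y=-r*np.sin(t)  # tool axes
    X=np.round(x-x[0],1);Y=np.round(y-y[0],1); print([[round(u/1000,4),round(v/1000,4)] for u,v in zip(np.diff(X),np.diff(Y))])
E
python3 - <<'E'
from h import *
rows(-.04,1.96);rows(1.96,4.36);rows(4.36,6.76);rows(6.76,7.92)
E
```

```text
[[np.float64(0.0014), np.float64(-0.0161)], [np.float64(0.0053), np.float64(-0.0154)], [np.float64(0.009), np.float64(-0.0135)], [np.float64(0.012), np.float64(-0.0108)], [np.float64(0.0143), np.float64(-0.0076)], [np.float64(0.0158), np.float64(-0.0038)], [np.float64(0.0162), np.float64(0.0002)], [np.float64(0.0156), np.float64(0.0043)]]
[[np.float64(0.0167), np.float64(0.01)], [np.float64(0.0129), np.float64(0.0144)], [np.float64(0.0082), np.float64(0.0177)], [np.float64(0.0025), np.float64(0.0192)], [np.float64(-0.0032), np.float64(0.0192)], [np.float64(-0.0088), np.float64(0.0173)], [np.float64(-0.0135), np.float64(0.014)], [np.float64(-0.017), np.float64(0.0093)]]
[[np.float64(-0.019), np.float64(0.0039)], [np.float64(-0.0194), np.float64(-0.0019)], [np.float64(-0.0179), np.float64(-0.0075)], [np.float64(-0.0149), np.float64(-0.0125)], [np.float64(-0.0105), np.float64(-0.0163)], [np.float64(-0.0052), np.float64(-0.0187)], [np.float64(0.0005), np.float64(-0.0194)], [np.float64(0.0062), np.float64(-0.0184)]]
[[np.float64(0.0049), np.float64(-0.008)], [np.float64(0.006), np.float64(-0.0073)], [np.float64(0.007), np.float64(-0.0063)], [np.float64(0.0079), np.float64(-0.0052)], [np.float64(0.0085), np.float64(-0.004)], [np.float64(0.009), np.float64(-0.0027)], [np.float64(0.0093), np.float64(-0.0015)], [np.float64(0.0094), np.float64(0.0)]]
```

Call:
{"fn": "carry_out", "kwargs": {
  "steps": [
    [0.0014,-0.0161,0,0,0,0,0],
    [0.0053,-0.0154,0,0,0,0,0],
    [0.009,-0.0135,0,0,0,0,0],
    [0.012,-0.0108,0,0,0,0,0],
    [0.0143,-0.0076,0,0,0,0,0],
    [0.0158,-0.0038,0,0,0,0,0],
    [0.0162,0.0002,0,0,0,0,0],
    [0.0156,0.0043,0,0,0,0,0]
  ],
  "newtons": 40
}}

```text
time: 7.3
tool_pos: [590.6, 31.1, 133.9]
ee_rot: [0.996, 0.088, -0.001, -0.0]
ft_force: [-3.3, -0.9, -6.7]
opening: 0.303
grasp_force: 39.8
```

Run:
```python
from h import *
s=bot.get_state(); print(ang(s["tool_pos"]),s["torque"],Ro.from_quat(s["ee_rot"]).as_euler("xyz",True))
d0=vision.read_camera("top"); print([ (r["score"],r["position"]) for n in("carriage_mid","tin") for r in vision.search_frame("top",n)])
```

```text
(np.float64(1.9663094962825616), np.float64(65.66817054900024)) [-0.09551052  0.43588921 -0.02785896] [-1.79954988e+02  5.60421562e-02  1.00504661e+01]
[(0.54, [256.2, 140.5]), (0.41, [244.0, 131.9]), (0.2, [385.1, 248.6]), (0.55, [164.4, 150.6]), (0.51, [234.4, 134.0])]
```

The tin has moved along with the crank and the forces are small, so I carry on.

Call:
{"fn": "carry_out", "kwargs": {
  "steps": [
    [0.0167,0.01,0,0,0,0,0],
    [0.0129,0.0144,0,0,0,0,0],
    [0.0082,0.0177,0,0,0,0,0],
    [0.0025,0.0192,0,0,0,0,0],
    [-0.0032,0.0192,0,0,0,0,0],
    [-0.0088,0.0173,0,0,0,0,0],
    [-0.0135,0.014,0,0,0,0,0],
    [-0.017,0.0093,0,0,0,0,0]
  ],
  "newtons": 40
}}

```text
time: 8.45
tool_pos: [607.4, -90.1, 134.1]
ee_rot: [0.996, 0.087, -0.0, -0.001]
ft_force: [-3.0, 13.1, -6.9]
opening: 0.305
grasp_force: 43.9
```

```bash
python3 -c "
from h import *
s=bot.get_state(); print(ang(s['tool_pos']),s['tool_pos'])"
```

```text
(np.float64(-1.8946516318645645), np.float64(65.01202394494324)) [607.43163607 -90.07350079 134.14543461]
```

Call:
{"fn": "carry_out", "kwargs": {
  "steps": [
    [-0.0192,0.0032,0,0,0,0,0],
    [-0.0194,-0.0019,0,0,0,0,0],
    [-0.0179,-0.0075,0,0,0,0,0],
    [-0.0149,-0.0125,0,0,0,0,0],
    [-0.0105,-0.0163,0,0,0,0,0],
    [-0.0052,-0.0187,0,0,0,0,0],
    [0.0005,-0.0194,0,0,0,0,0],
    [0.0062,-0.0184,0,0,0,0,0]
  ],
  "newtons": 40
}}

```text
time: 9.45
tool_pos: [513.4, -14.5, 134.9]
ee_rot: [0.996, 0.087, 0.001, 0.001]
ft_force: [2.4, -6.2, -7.8]
opening: 0.301
grasp_force: 41.1
```

```bash
python3 -c "
from h import *
s=bot.get_state(); a=ang(s['tool_pos'])[0]; print(a,ang(s['tool_pos'])[1]); rows(a,1.60)
import numpy as np
vision.read_camera('top');print([ (r['score'],r['position']) for n in('carriage_mid','tin') for r in vision.search_frame('top',n)])"
```

```text
0.4608909897686337 65.54888473160828
[[np.float64(0.0047), np.float64(-0.008)], [np.float64(0.0058), np.float64(-0.0072)], [np.float64(0.0067), np.float64(-0.0063)], [np.float64(0.0076), np.float64(-0.0053)], [np.float64(0.0082), np.float64(-0.0042)], [np.float64(0.0088), np.float64(-0.003)], [np.float64(0.0091), np.float64(-0.0017)], [np.float64(0.0092), np.float64(-0.0004)]]
[(0.9, [221.3, 145.8]), (0.75, [223.9, 141.7]), (0.64, [163.9, 150.6])]
```

Call:
{"fn": "carry_out", "kwargs": {
  "steps": [
    [0.0047,-0.008,0,0,0,0,0],
    [0.0058,-0.0072,0,0,0,0,0],
    [0.0067,-0.0063,0,0,0,0,0],
    [0.0076,-0.0053,0,0,0,0,0],
    [0.0082,-0.0042,0,0,0,0,0],
    [0.0088,-0.003,0,0,0,0,0],
    [0.0091,-0.0017,0,0,0,0,0],
    [0.0092,-0.0004,0,0,0,0,0]
  ],
  "newtons": 40
}}

```text
time: 10.6
tool_pos: [565.2, 31.7, 133.8]
ee_rot: [0.996, 0.087, -0.002, -0.0]
ft_force: [-6.0, -2.2, -6.9]
opening: 0.306
grasp_force: 39.9
```

Call:
{"fn": "carry_out", "kwargs": {
  "steps": [
    [0,0,0,0,0,0,0],
    [0,0,0,0,0,0,0],
    [0,0,0.0005,0,0,0,0],
    [0,0,0.0005,0,0,0,0],
    [0,0,0.0005,0,0,0,0],
    [0,0,0.0005,0,0,0,0],
    [0,0,0,0,0,0,0],
    [0,0,0,0,0,0,0]
  ],
  "newtons": 40
}}

```text
time: 11.6
tool_pos: [566.0, 32.1, 132.3]
ee_rot: [0.996, 0.088, -0.0, 0.0]
ft_force: [-3.6, -5.3, -6.3]
opening: 0.302
grasp_force: 40.4
```

```bash
python3 -c "
from h import *
s=bot.get_state(); print(s['ft_force']); a=ang(s['tool_pos'])[0]; print(a,ang(s['tool_pos'])[1],s['tool_pos']); rows(a,1.80,8)
vision.read_camera('wrist')
p,d=vision.read_camera('wrist'); cv2.imwrite('pics/w3.png',cv2.resize(p[0:300,100:400,::-1],(600,600),interpolation=cv2.INTER_CUBIC))"
```

```text
[-3.56263623 -5.320744   -6.29050393]
1.5893309858256413 65.91381772624199 [565.99624791  32.10348731 132.27942463]
[[np.float64(0.0017), np.float64(0.0001)], [np.float64(0.0017), np.float64(0.0001)], [np.float64(0.0017), np.float64(0.0001)], [np.float64(0.0017), np.float64(0.0002)], [np.float64(0.0017), np.float64(0.0002)], [np.float64(0.0017), np.float64(0.0003)], [np.float64(0.0017), np.float64(0.0003)], [np.float64(0.0017), np.float64(0.0004)]]
```

View pics/w3.png

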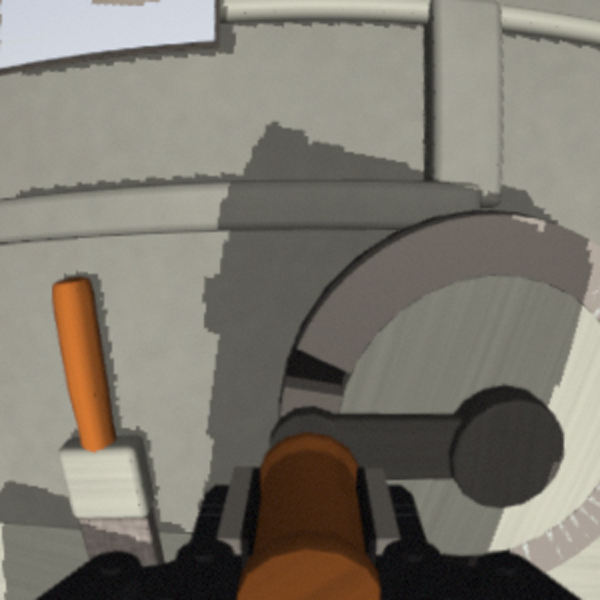

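The hole lies just ahead at (316,370) and the arm end is at (305,440). I advance to about 1.76 while lowering gently to riding height.

Call:
{"fn": "carry_out", "kwargs": {
  "steps": [
    [0.0015,0.0002,0,0,0,0,0],
    [0.0015,0.0002,0,0,0,0,0],
    [0.0015,0.0002,0.0002,0,0,0,0],
    [0.0015,0.0003,0.0004,0,0,0,0],
    [0.0015,0.0003,0.0004,0,0,0,0],
    [0.0015,0.0003,0.0004,0,0,0,0],
    [0.0015,0.0003,0.0004,0,0,0,0],
    [0.001,0.0002,0.0003,0,0,0,0]
  ],
  "newtons": 40
}}

```text
time: 12.7
tool_pos: [577.5, 32.7, 130.1]
ee_rot: [0.996, 0.087, -0.001, -0.0]
ft_force: [-5.4, -1.6, -6.1]
opening: 0.307
grasp_force: 39.9
```

Call:
{"fn": "carry_out", "kwargs": {
  "steps": [
    [0,0,0,0,0,0,0],
    [0,0,0.0002,0,0,0,0],
    [0,0,0.0002,0,0,0,0],
    [0,0,0,0,0,0,0],
    [0,0,0,0,0,0,0],
    [0,0,0,0,0,0,0],
    [0,0,0,0,0,0,0],
    [0,0,0,0,0,0,0]
  ],
  "newtons": 40
}}

```text
time: 13.7
tool_pos: [577.6, 32.7, 129.9]
ee_rot: [0.996, 0.088, -0.0, -0.0]
ft_force: [-5.4, -1.2, -4.8]
opening: 0.306
grasp_force: 39.9
```

```bash
python3 -c "
from h import *
s=bot.get_state(); print(s['ft_force']); a=ang(s['tool_pos'])[0]; print(a,ang(s['tool_pos'])[1],s['tool_pos'])"
```

```text
[-5.41799406 -1.24765842 -4.76999109]
1.7662711125385147 65.69886680234988 [577.61223352  32.68576057 129.88574629]
```

Call:
{"fn": "carry_out", "kwargs": {
  "steps": [
    [0,0,0.0003,0,0,0,0],
    [0,0,0.0003,0,0,0,0],
    [0,0,0,0,0,0,0],
    [0,0,0,0,0,0,0],
    [0,0,0,0,0,0,0],
    [0,0,0,0,0,0,0],
    [0,0,0,0,0,0,0],
    [0,0,0,0,0,0,0]
  ],
  "newtons": 40
}}

```text
time: 14.7
tool_pos: [577.8, 32.7, 129.6]
ee_rot: [0.996, 0.087, -0.0, 0.0]
ft_force: [-5.9, -0.7, -1.4]
opening: 0.304
grasp_force: 39.7
```

Contact: the plate now carries about 5 N and the tool only 1.4 N. I creep forward.

Call:
{"fn": "carry_out", "kwargs": {
  "steps": [
    [0.0008,0.0002,0,0,0,0,0],
    [0.0008,0.0002,0,0,0,0,0],
    [0.0008,0.0002,0,0,0,0,0],
    [0.0008,0.0002,0,0,0,0,0],
    [0.0008,0.0002,0,0,0,0,0],
    [0,0,0,0,0,0,0],
    [0,0,0,0,0,0,0],
    [0,0,0,0,0,0,0]
  ],
  "newtons": 40
}}

```text
time: 15.7
tool_pos: [582.0, 32.5, 129.2]
ee_rot: [0.996, 0.087, -0.0, 0.0]
ft_force: [-4.2, -0.4, -5.9]
opening: 0.304
grasp_force: 39.9
```

Call:
{"fn": "carry_out", "kwargs": {
  "steps": [
    [0.0005,0.0001,0,0,0,0,0],
    [0.0005,0.0001,0,0,0,0,0],
    [0.0005,0.0002,0,0,0,0,0],
    [0,0,0,0,0,0,0],
    [0,0,0,0,0,0,0],
    [0,0,0,0,0,0,0],
    [0,0,0,0,0,0,0],
    [0,0,0,0,0,0,0]
  ],
  "newtons": 40
}}

```text
time: 16.7
tool_pos: [583.5, 32.3, 129.1]
ee_rot: [0.996, 0.087, -0.0, 0.0]
ft_force: [-4.6, -0.4, -6.7]
opening: 0.303
grasp_force: 39.9
```

The plate's support has gone (pull back to 6.7 N), so the pin is at the hole. I lower it gently.

Call:
{"fn": "carry_out", "kwargs": {
  "steps": [
    [0,0,0.0003,0,0,0,0],
    [0,0,0.0003,0,0,0,0],
    [0,0,0.0003,0,0,0,0],
    [0,0,0.0003,0,0,0,0],
    [0,0,0,0,0,0,0],
    [0,0,0,0,0,0,0],
    [0,0,0,0,0,0,0],
    [0,0,0,0,0,0,0]
  ],
  "newtons": 40
}}

```text
time: 17.7
tool_pos: [583.5, 32.3, 127.9]
ee_rot: [0.996, 0.088, -0.0, 0.0]
ft_force: [-5.7, -1.2, -5.4]
opening: 0.307
grasp_force: 39.9
```

Call:
{"fn": "carry_out", "kwargs": {
  "steps": [
    [0.0003,0.0001,0.0002,0,0,0,0],
    [0.0002,0,0.0003,0,0,0,0],
    [0,0,0.0003,0,0,0,0],
    [0,0,0.0004,0,0,0,0],
    [0,0,0.0004,0,0,0,0],
    [0,0,0,0,0,0,0],
    [0,0,0,0,0,0,0],
    [0,0,0,0,0,0,0]
  ],
  "newtons": 40
}}

```text
time: 18.7
tool_pos: [584.0, 32.3, 126.3]
ee_rot: [0.996, 0.088, -0.0, -0.0]
ft_force: [-5.6, -1.2, -5.2]
opening: 0.308
grasp_force: 39.9
```

It goes in freely, now 3.5 mm below the plate. I continue.

Call:
{"fn": "carry_out", "kwargs": {
  "steps": [
    [0,0,0.0006,0,0,0,0],
    [0,0,0.0006,0,0,0,0],
    [0,0,0.0006,0,0,0,0],
    [0,0,0.0006,0,0,0,0],
    [0,0,0.0006,0,0,0,0],
    [0,0,0.0006,0,0,0,0],
    [0,0,0,0,0,0,0],
    [0,0,0,0,0,0,0]
  ],
  "newtons": 40
}}

```text
time: 19.7
tool_pos: [584.1, 32.3, 122.8]
ee_rot: [0.996, 0.087, -0.0, 0.0]
ft_force: [-5.7, -0.4, -6.0]
opening: 0.304
grasp_force: 39.9
```

Call:
{"fn": "carry_out", "kwargs": {
  "steps": [
    [0,0,0.0005,0,0,0,0],
    [0,0,0.0005,0,0,0,0],
    [0,0,0.0005,0,0,0,0],
    [0,0,0,0,0,0,0],
    [0,0,0,0,0,0,0],
    [0,0,0,0,0,0,0],
    [0,0,0,0,0,0,0],
    [0,0,0,0,0,0,0]
  ],
  "newtons": 40
}}

```text
time: 20.7
tool_pos: [584.1, 32.3, 121.3]
ee_rot: [0.996, 0.087, -0.0, 0.0]
ft_force: [-5.6, -0.7, -5.4]
opening: 0.302
grasp_force: 39.9
```

Call:
{"fn": "carry_out", "kwargs": {
  "steps": [
    [0,0,0.0004,0,0,0,0],
    [-0.0005,0,0,0,0,0,0],
    [-0.0005,0,0,0,0,0,0],
    [0,0,0,0,0,0,0],
    [0,0,0,0,0,0,0],
    [0,0,0,0,0,0,0],
    [0,0,0,0,0,0,0],
    [0,0,0,0,0,0,0]
  ],
  "newtons": 40
}}

```text
time: 21.7
tool_pos: [583.6, 32.2, 121.1]
ee_rot: [0.996, 0.088, 0.0, 0.0]
ft_force: [-2.9, 1.1, 0.0]
opening: 0.304
grasp_force: 39.7
```

The pin is bottomed (no pull left, at the height I started from) and the hole edge now takes the spring. Release.

Call:
{"fn": "carry_out", "kwargs": {
  "steps": [
    [0,0,0,0,0,0,0.4],
    [0,0,0,0,0,0,0.6],
    [0,0,0,0,0,0,0.8],
    [0,0,0,0,0,0,1],
    [0,0,0,0,0,0,1],
    [0,0,0,0,0,0,1],
    [0,0,0,0,0,0,1],
    [0,0,0,0,0,0,1]
  ]
}}

```text
time: 22.7
tool_pos: [583.4, 32.2, 120.9]
ee_rot: [0.996, 0.088, -0.0, 0.0]
ft_force: [0.1, -0.1, 0.7]
opening: 1.003
grasp_force: 0.0
```

Call:
{"fn": "carry_out", "kwargs": {
  "steps": [
    [0,0,-0.01,0,0,0,1],
    [0,0,-0.02,0,0,0,1],
    [0,0,-0.02,0,0,0,1],
    [0,0,-0.02,0,0,0,1],
    [0,0,-0.02,0,0,0,1],
    [-0.03,0,-0.02,0,0,0,1],
    [-0.04,0,0,0,0,0,1],
    [-0.03,0,0,0,0,0,1]
  ]
}}

```text
time: 23.7
tool_pos: [483.6, 14.6, 231.8]
ee_rot: [0.996, 0.088, 0.0, 0.0]
ft_force: [0.9, -0.6, 0.7]
opening: 1.002
grasp_force: 0.0
```

Run:
```python
from h import *
s=bot.get_state(); print(s["time"],s["tool_pos"],s["ft_force"])
p,d=vision.read_camera("wrist"); w=cv2.resize(p[0:300,80:380,::-1],(400,400),interpolation=cv2.INTER_CUBIC)
a=.0
q,dd=vision.read_camera("scene"); v=cv2.resize(q[160:340,130:310,::-1],(400,400),interpolation=cv2.INTER_CUBIC)
cv2.imwrite("pics/f.png",np.hstack([w,v]))
for z in(140,):
  for r in vision.regions_of("scene","sleeve")[:1]:
    m=r["pixels"]&(dd>0); P=np.array([back("scene",(x,y),dd[y,x]) for y,x in np.argwhere(m)]); print(r["score"],np.percentile(P,[2,50,98],axis=0).round(1))
def st(x,y,z): c,s_=np.cos(psi),np.sin(psi); return [C[0]+c*x-s_*y,C[1]+s_*x+c*y,z]
print("chute proj",proj("scene",st(190,150,115)), [(r["position"],r["score"]) for r in vision.search_frame("scene","tin")])
```

```text
23.7 [483.5780921   14.62916452 231.78019824] [ 0.87254561 -0.59687922  0.73120688]
0.6 [[273.3 413.4   6.9]
 [320.  447.6  79.6]
 [331.9 475.7 112. ]]
chute proj [258.20732612 270.8646904 ] [([329.7, 317.7], 0.86), ([249.5, 278.7], 0.73)]
```

View pics/f.png

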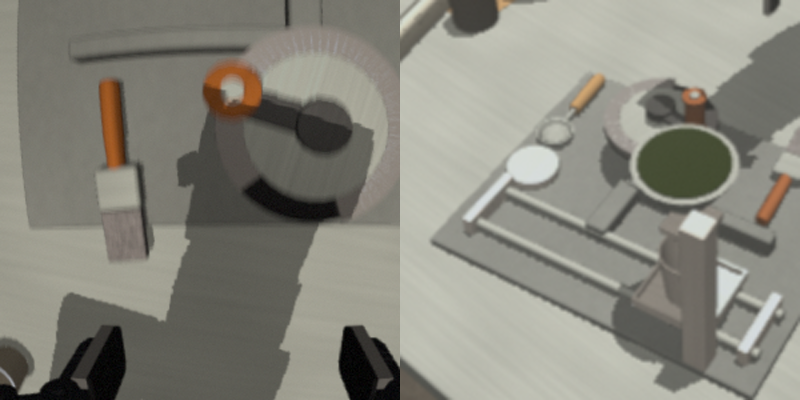

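The crank has stayed at the hole: sleeve at (233,90), hub at (323,125). The tin stands upright on the carriage under the hopper at about (675,265), and the bystanders have not moved.

```bash
python3 -c "
from h import *
print(wproj((583.4,32.2,169),bot.get_state()),'seen (254.8,67.5)')
print(workorder.sign_off())"
```

```text
[254.19832867  66.59430534] seen (254.8,67.5)
the job is handed in; nothing more can be done
None
```

I wound the crank clockwise to its second pass over the lock hole (about 1.86 rad past a full turn), let the pin drop fully in and released the sleeve. The carriage has stayed put with the tin upright under the chute, and the job was handed in at about 24 s.

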